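# Index the kitting carousel and lift out the wheel-bearing tray

### The job

The four-place carousel on the picking bench has a clear dust cover that leaves only the picking place open, on the side where the cover is cut straight. Turn the carousel a quarter turn (its upright posts are there to turn it by) until the tray with the wheel bearing, the thick steel ring, has clicked in at the picking place, without lifting or dislodging the other trays or moving anything else on the bench. Then lift that tray, which has a handle bar across its top, straight up about 10 cm clear of its seat, keeping it level all the way, and finish while holding it there in the gripper, level and still, with the bearing in it, for the stock check.

Things in the scene. Friction and masses are not known exactly. Their poses are not given: they have to be found in the camera images.
- pick_place (a point): The carousel's picking place: fixed point 36 mm above the bench, level with the turntable's face, 95 mm from the carousel's axis, where the middle of a tray's underside is once that tray is indexed to the opening. Its x axis points level towards the carousel's axis, z up. The picking side faces the robot, up to 0.4 rad off.
- cover_centre (a point): On the carousel's axis at the upper face of the clear dust cover, 134 mm above the bench; fixed. The cover is a flat 4 mm sheet, 128 mm in radius, cut straight across 40 mm from the axis on the picking side, on a fixed 24 mm centre column whose cap reaches 144 mm. Trays under it cannot be lifted out.
- turntable_centre (a point): On the carousel's axis at the turntable's upper face, 36 mm above the bench; turns with it. Carousel: grey round base, aluminium turntable of 330 mm diameter with four square tray seats a quarter turn apart.
- turntable (a joint): Turn of the turntable in rad, 0 at the start, growing anticlockwise seen from above, no end stops. A spring index holds it at every quarter turn (0, +-1.571, ...): about 2 N at a post breaks it out, the resistance fades towards an eighth of a turn, and past that it is drawn on to the next quarter, where it centres itself once let go.
- post_front_left (a point): Grip height, 120 mm above the bench, on the axis of one of four upright round steel posts, 14 mm thick, for turning the turntable. They stand on it midway between the seats, 152 mm from its axis, from 36 to 135 mm above the bench, 17 mm outside the dust cover. This one starts an eighth of a turn to the robot's left (+y) of the picking place.
- post_front_right (a point): The same on the post that stands at the start an eighth of a turn to the other side (-y) of the picking place.
- post_back_left (a point): The same on the post beyond the left seat at the start.
- post_back_right (a point): The same on the post beyond the right seat at the start.
- tray_bearing: The tray to take: square steel tray 84 x 84 mm, walls 34 high, origin mid underside, z up, 0.26 kg. Straight black handle bar along its x axis over its middle: 84 long, 12 wide, 71 to 85 mm above the underside, open below. Starts a quarter turn left or right of the picking place, under the cover, bar pointing at the carousel's axis, in a seat with a 6 mm high rim and 2 mm play.
- bearing: Wheel bearing lying loose and flat in tray_bearing: steel ring 64 mm across, 33 mm bore, two races with a dark seal between them, 28 mm high, 0.25 to 0.5 kg; origin at the middle of its underside, on the tray's 3 mm floor.
- tray_plugs: Same kind of tray with three spark plugs lying in it, in the seat opposite tray_bearing; not to be lifted.
- tray_bolts: Same kind of tray with four wheel bolts standing in it, at the picking place at the start; not to be lifted.
- tray_pads: Same kind of tray with two flat brake pads in it, in the rear seat; not to be lifted.
- oil_filter: Bystander: white oil filter can, 76 mm diameter, 92 mm high, standing; origin at the middle of its underside.
- carton: Bystander: cardboard carton 130 x 90 x 65 mm; origin at the middle of its underside.
- scanner: Bystander: hand scanner lying flat, about 195 x 50 mm, 36 mm high; origin under its middle.
- spanner: Bystander: open-ended spanner, 170 mm long, lying flat; origin under its middle.
- pulley: Bystander: belt pulley lying flat, 100 mm diameter, 36 mm high; origin at the middle of its underside.
- tape_roll: Bystander: roll of packing tape lying flat, 96 mm diameter, 48 mm high; origin at the middle of its underside.
There are look-alikes about, which are no part of the job. Of the things that look like the bearing, the larger one is meant.

How it is judged:
On the way:
1. the carousel has been turned so that the bearing tray has clicked in at the picking place, still in its seat, and stands still (horizontal distance between tray_bearing and pick_place below 0.012 m and angle between the x axis of turntable_centre and the y axis of pick_place, either way round below 0.06 rad and height (world z) of tray_bearing below 0.041 m and velocity of joint turntable between -0.1 and 0.1 rad/s), for 0.2 s.
At the end, for the whole second after the job is handed in: bearing tray held by the gripper alone, at least 60 mm above its seat and within 50 mm of straight above the picking place, tilted under 0.1 rad, still (under 20 mm/s, 0.15 rad/s), bearing lying in it; turntable clicked in at the quarter turn (within 0.06 rad) (height (world z) of tray_bearing above 0.096 m and horizontal distance between tray_bearing and pick_place below 0.05 m and angle between tray_bearing's own z axis and vertical below 0.1 rad and linear speed of tray_bearing below 0.02 m/s and angular speed of tray_bearing below 0.15 rad/s and contact force between tray_bearing and the fingers above 1 N and contact force between tray_bearing and carousel below 0.1 N and contact force between tray_bearing and tray_plugs below 0.1 N and contact force between tray_bearing and tray_bolts below 0.1 N and contact force between tray_bearing and tray_pads below 0.1 N and horizontal distance between bearing and tray_bearing below 0.03 m and z of bearing in the frame of tray_bearing between -0.002 and 0.012 m and angle between the x axis of turntable_centre and the y axis of pick_place, either way round below 0.06 rad); the arm keeps its last pose, push and grip.
It fails at once if the bearing tray tipped by more than 0.3 rad (17 degrees) (angle between tray_bearing's own z axis and vertical above 0.3 rad).
It fails at once if another tray was lifted, tipped or pulled out of its seat (height (world z) of any of tray_plugs, tray_bolts, tray_pads above 0.046 m or angle between any of tray_plugs, tray_bolts, tray_pads's own z axis and vertical above 0.15 rad or horizontal distance between any of tray_plugs, tray_bolts, tray_pads and turntable_centre above 0.105 m).
It fails at once if a thing on the bench was moved by more than 30 mm (distance of any of oil_filter, carton, scanner, spanner, pulley, tape_roll from where it was at the start of the episode above 0.03 m).
It also fails if it takes over 48 s, if anything falls off the work surface, if the arm or the gripper's body presses on something with over 40 N, if the wrist force passes 120 N, or if a joint passes its speed limit or range.

### The arm

A 6-joint arm with a two-finger parallel gripper is mounted at the origin on the work surface. World frame = base frame: x ahead of the robot, y to its left, z up, the work surface at z = 0. Lengths are in m, angles in rad, forces in N, time in s.
With the tool pointing down it reaches from about 0.325 to 0.775 m from the base axis. Payload 5.5 kg.
Tool frame: the origin (TCP) lies between the finger pads; the fingertips stand r.finger_overhang ahead of it and the grasp point (between the pads) lies 6 mm ahead of it (r.finger_overhang is the distance from the TCP to the fingertips, in m); z points along the fingers, y is the direction in which the jaws open and shut (so a half turn about z gives the same grasp; the last joint's range is limited). The gripper opens to 85 mm and grips with 20 to 120 N. Pads are 22 mm wide; open, the fingers measure 114 mm over their backs; the gripper's body (76 mm by 85 mm) begins 54 mm behind the grasp point. The pads swing forward as they close: fully open they stand 13 mm farther back than shut.
Start: joints at [-1.391, 0.091, 1.231, -0, 1.82, -0.057], TCP at [0.141, -0.583, 0.256] pointing down, gripper open.
Joint ranges: [-2.87, 2.87], [-0.86, 2.18], [0.17, 2.46], [-1.51, 4.65], [0.06, 2.69], [-2.65, 2.65]. Speed limits (rad/s): [2.57, 2.57, 3.01, 3.14, 3.14, 3.14].

### API

Orientations are given as a unit quaternion [w, x, y, z].
In Python, from cell import telemetry, vision, workorder, trace, r gives the robot as it stands. The module is installed in compiled form; this text tells all that it offers.
- The arm moves only by the shell command python3 -m jog 'ROWS'. ROWS is JSON, a list of rows, each a list of 5 numbers: the opening in per cent of the stroke, from 0 (shut) to 100 (fully open), then the shift along the tool's x, y, z in cm, then the turn about the tool's z in rad. In form: [[claw, x, y, z, twist], ...]. A call has 1 to 10 rows; each row shifts and turns the pose as measured when the row begins, along the tool's axes as they then stand; what a row does not reach is not made up. A row lasts 1/10 s, in which the tool goes at most 50 mm and 8.59 degrees, less where a joint would pass 70% of its speed; a pose out of reach is approached as far as the arm can. A call is refused whole if a number of a shift passes 5 or a number of a turn 0.15, either way. A call with a gripper value outside its range is refused whole. The fingers move at their own pace and stop on an object; the grip force is fixed at half the most. Time passes only in rows, so rows that do not move let the fingers close. It gives the time, the measured TCP pose, the force and the opening at its end, in the units of the state.
- telemetry.get_obs(): the state, without advancing time (a new reading comes with each control period).
- vision.camera(name): name is "scene" or "top" or "wrist"; returns (picture, depth): 400x640x3 uint8, blue, green, red; 400x640 float32, m along the optical axis (not along the pixel's ray), 0 where there is no reading.
- vision.calibration(name): a dict with "camera_matrix" (3x3 intrinsics, pixels), "pose" (4x4, takes a point from camera to world coordinates). Camera axes: x right, y down, z forward; pixel columns grow to the right and rows downward; lengths in m; the calibration is good to about 2 mm. A picture is of the moment at which its call begins: read the wrist's pose just before it. calibration takes no time and is no camera call; for the wrist camera it gives the pose at the moment of the call.
- workorder.job_done(): hands the job in, once; it reports no verdict.
Trained networks look in the newest picture that a camera, given by its name, has taken for a name from the list of things; names that differ only in an ending like _2 or _b are one class to them, and where a whole thing is asked for, a point or a joint stands for the part that bears it (a point fixed in the world has none). Each returns a list of dicts, best first, with "confidence" (0 to 1); they miss things now and then, are a little off and sometimes report something else, mostly with a low value. They report only what shows in the picture. A call takes as long as a camera call. They do not tell look-alikes from the thing itself.
- trace(camera, label): "pixels" (400x640 bool, what is visible of it) and "pixel" ([row, column] in pixels, amid what is visible of it).
The state is a dict: "t": time; "joint_pos": joint angles; "joint_vel": joint speeds; "tau": joint torques, N m; "ee_pos": TCP position; "ee_rot": TCP orientation; "wrist_force": force on the tool from outside, world axes, zero at the start; "wrist_torque": the same for the moment, N m; "width": finger opening in m.
Only numpy, scipy, OpenCV 4.12 (cv2) and the standard library are available. Lean on these libraries where they do the work, as an engineer would, in place of code of your own. Each camera call takes 0.05 s, during which the arm holds its last target. There are 200 camera calls.

## Working session

There is one attempt and no reset: what is moved stays moved. The work goes in short steps, Python scripts to look and compute and a shell command to move; the robot and the scene stay as the last step left them, time stands still between calls to the robot, and variables do not carry over. Pictures are saved under pics/ and viewed, about 8 in all and at most 12, crops included, and the job is handed in when it is done.

```bash
mkdir -p pics; cat > h.py <<'E'
import numpy as np, cv2
from cell import telemetry, vision, workorder, trace, r
def look(n,f=None):
    im,d=vision.camera(n); c=vision.calibration(n)
    if f: cv2.imwrite('pics/'+f,im)
    return im,d,c
def world(px,d,c):  # px rows,cols arrays
    v,u=px; z=d[v,u]; ok=z>0; v,u,z=v[ok],u[ok],z[ok]; K=np.array(c['camera_matrix'])
    p=np.stack([(u-K[0,2])/K[0,0]*z,(v-K[1,2])/K[1,1]*z,z,np.ones_like(z)])
    return (np.array(c['pose'])@p)[:3].T
E
python3 - <<'E'
from h import *
o=telemetry.get_obs(); print(o['t'],o['ee_pos'],o['ee_rot'],r.finger_overhang)
for n in ['top','scene']:
    im,d,c=look(n,n+'0.png'); print(n,np.round(c['pose'],3).tolist())
    for l in ['bearing','tray_bearing','turntable_centre','post_front_left','tray_bolts','tray_plugs','cover_centre']:
        for q in trace(n,l)[:4]:
            w=world(np.nonzero(q['pixels']),d,c)
            print(l,round(q['confidence'],2),q['pixel'],np.round(np.median(w,0),3),len(w))
E
```

```text
0.0 [ 0.14071385 -0.58301754  0.25514655] [-9.88165645e-04  9.92998476e-01  1.18123021e-01 -5.01081523e-05] 0.025
top [[0.016, -0.98, 0.198, 0.306], [-1.0, -0.018, -0.005, 0.002], [0.008, -0.198, -0.98, 1.38], [0.0, 0.0, 0.0, 1.0]]
bearing 0.55 [197.7, 305.8] [0.591 0.054 0.063] 38
tray_bearing 0.74 [198.8, 313.9] [0.585 0.038 0.051] 109
tray_bearing 0.48 [208.2, 328.4] [ 0.547 -0.026  0.036] 3384
turntable_centre 0.95 [205.2, 334.0] [ 0.544 -0.035  0.036] 3165
post_front_left 0.62 [206.8, 333.9] [ 0.547 -0.03   0.036] 3586
post_front_left 0.23 [196.8, 304.4] [0.591 0.054 0.065] 51
tray_bolts 0.75 [222.4, 336.0] [ 0.521 -0.032  0.052] 852
tray_plugs 0.6 [206.9, 369.7] [ 0.574 -0.137  0.053] 221
cover_centre 0.72 [187.2, 340.2] [ 0.609 -0.043  0.13 ] 7814
cover_centre 0.24 [292.2, 425.7] [ 0.325 -0.304  0.007] 324
scene [[-0.802, 0.321, -0.503, 1.237], [0.596, 0.456, -0.661, 0.875], [0.017, -0.83, -0.557, 0.867], [0.0, 0.0, 0.0, 1.0]]
bearing 0.69 [305.4, 323.0] [0.721 0.252 0.018] 272
bearing 0.64 [234.3, 306.7] [0.63  0.044 0.066] 230
tray_bearing 0.8 [240.5, 317.6] [0.632 0.084 0.063] 676
tray_bearing 0.22 [243.6, 444.3] [0.302 0.281 0.032] 985
turntable_centre 0.69 [244.9, 286.6] [0.684 0.041 0.039] 2442
post_front_left 0.7 [242.7, 288.3] [0.682 0.04  0.039] 2737
tray_bolts 0.56 [207.0, 325.6] [ 0.501 -0.03   0.066] 507
tray_plugs 0.22 [243.6, 288.2] [0.683 0.041 0.039] 2653
cover_centre 0.98 [214.8, 280.7] [0.664 0.001 0.133] 5027
cover_centre 0.31 [244.5, 287.9] [0.683 0.041 0.039] 2463
```

```bash
python3 - <<'E'
import cv2
a=cv2.imread('pics/top0.png')[100:320,180:500]; cv2.imwrite('pics/a.png',cv2.resize(a,(800,550)))
a=cv2.imread('pics/scene0.png'); cv2.imwrite('pics/b.png',cv2.resize(a[120:360,160:480],(800,600)))
E
```

```text
(no output)
```

View pics/a.png

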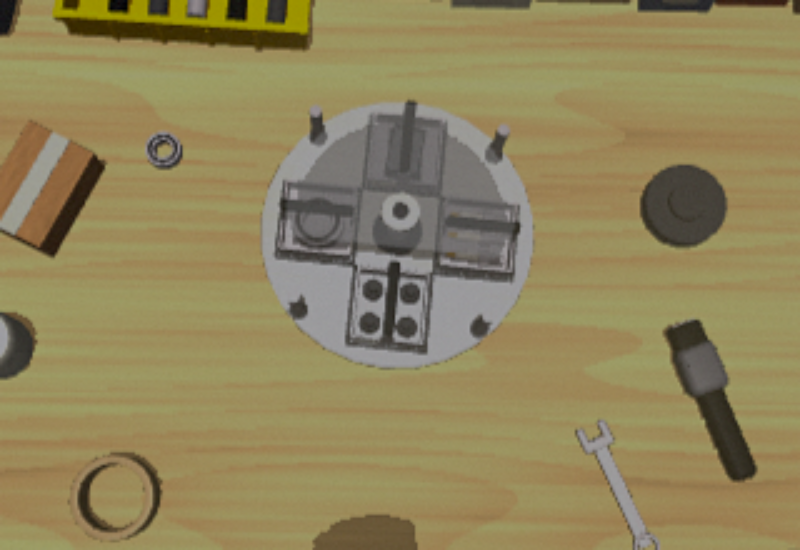

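View pics/b.png

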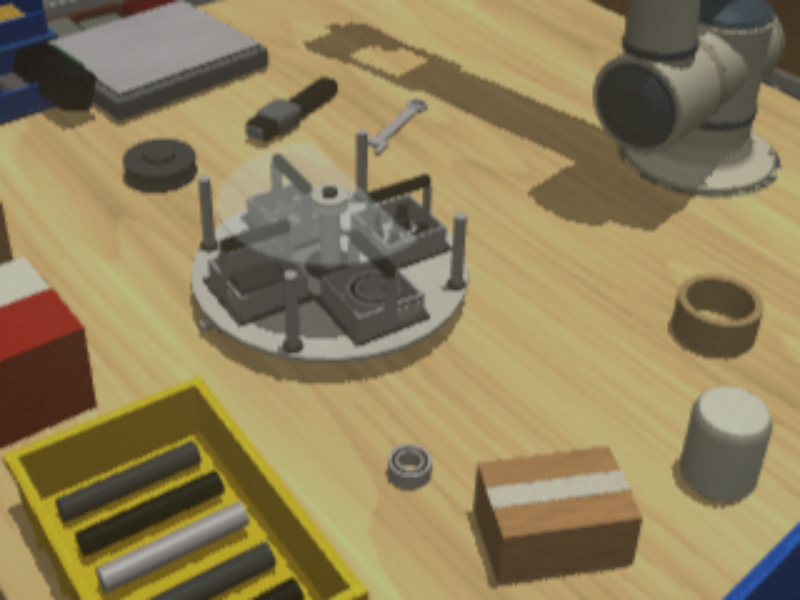

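The bearing tray is at the left (+y) in the top view, crop about (318,220). The bolts are at the picking place, and the small look-alike ring lies on the bench. The bearing therefore needs an anticlockwise turn, and I'll do it by caging the front-left post, at crop (298,308). First I'll fit the axis and the angle.

```bash
python3 - <<'E'
from h import *
from scipy.optimize import least_squares as ls
im,d,c=look('top'); v,u=np.nonzero(d>0); P=world((v,u),d,c)
m=(abs(P[:,2]-.036)<.006)&(np.hypot(P[:,0]-.61,P[:,1]+.04)<.22)
h=cv2.convexHull(P[m][:,:2].astype(np.float32))[:,0]
f=ls(lambda p:np.hypot(*(h-p[:2]).T)-.165,[.61,-.04],loss='soft_l1',f_scale=.002); print('axis',f.x,np.abs(f.fun).mean())
A=f.x
m=(abs(P[:,2]-.144)<.004)&(np.hypot(*(P[:,:2]-A).T)<.03);print('cap',np.median(P[m],0),m.sum())
m=(abs(P[:,2]-.132)<.005)&(np.hypot(*(P[:,:2]-A).T)<.14);h=cv2.convexHull(P[m][:,:2].astype(np.float32))[:,0];print('coverhull',np.round(h-A,3).tolist()[::3])
R=np.hypot(*(P[:,:2]-A).T);a=np.arctan2(*(P[:,:2]-A).T[::-1])
for b in [-2.36,-.785,.785,2.36]:
    for n in ['top','scene']:
        if n=='scene': im2,d2,c2=look(n); Q=world(np.nonzero(d2>0),d2,c2)
        else: Q=P
        R=np.hypot(*(Q[:,:2]-A).T);a=np.arctan2(*(Q[:,:2]-A).T[::-1])
        m=(abs(R-.152)<.02)&(abs(a-b)<.45)&(Q[:,2]>.06)&(Q[:,2]<.14)
        print(b,n,m.sum(),np.round(np.median(Q[m],0),3),R[m].mean() if m.any() else 0,np.median(a[m])-b)
m=(abs(P[:,2]-.115)<.01)&(P[:,0]<A[0]-.042)&(np.hypot(*(P[:,:2]-A).T)<.14)
q=P[m];print('bar',m.sum(),np.round(q.mean(0),3),q[:,0].min(),q[:,0].max(),cv2.fitLine(q[:,:2].astype(np.float32),cv2.DIST_HUBER,0,.01,.01).ravel())
E
```

```text
axis [ 0.61445502 -0.04212075] 0.001044320682584734
cap [ 0.61338291 -0.04320347  0.14191174] 43
coverhull [[0.128, 0.006], [0.118, 0.048], [0.106, 0.071], [0.069, 0.107], [0.049, 0.117], [0.022, 0.125], [0.003, 0.127], [-0.03, 0.121], [-0.048, -0.085], [-0.03, -0.125], [0.007, -0.128], [0.039, -0.122], [0.068, -0.108], [0.099, -0.08], [0.118, -0.049]]
-2.36 top 51 [ 0.496 -0.139  0.116] 0.15069563024768298 -0.09924253077520362
-2.36 scene 96 [ 0.501 -0.136  0.1  ] 0.14809035433498172 -0.0893174952773852
-0.785 top 53 [ 0.708 -0.157  0.117] 0.14912133975015915 -0.10523253627078577
-0.785 scene 127 [ 0.716 -0.154  0.097] 0.14950983062765577 -0.05144745207374124
0.785 top 60 [0.725 0.055 0.11 ] 0.1478740101985608 -0.06702502688915402
0.785 scene 145 [0.734 0.06  0.099] 0.15446191096486148 -0.07399353652746876
2.36 top 49 [0.512 0.071 0.117] 0.15037913407760362 -0.0595203482534199
2.36 scene 133 [0.52  0.077 0.098] 0.15081445631524115 -0.12084225254036784
bar 131 [ 0.518 -0.034  0.119] 0.47716208929594583 0.5603213130781428 [ 0.9964095  -0.08466469  0.51764023 -0.034087  ]
```

```bash
python3 -m jog '[[45,0,0,0,0.106],[45,0,0,0,0.106],[45,0,0,0,0.106],[45,1.6,-3.4,0,0],[45,1.6,-3.4,0,0],[45,1.6,-3.4,0,0],[45,1.6,-3.4,0,0],[45,1.6,-3.4,0,0],[45,1.6,-3.4,0,0],[45,1.6,-3.4,0,0]]'; python3 -m jog '[[45,1.6,-3.4,0,0],[45,1.6,-3.4,0,0],[45,1.6,-3.4,0,0],[45,1.6,-3.4,0,0],[45,1.6,-3.4,0,0],[45,1.6,-3.4,0,0],[45,1.6,-3.4,0,0],[45,1.6,-3.4,0,0],[45,0,0,0,0],[45,0,0,0,0]]'
cat >> h.py <<'E'
def to(x,y,z,yaw=-.083):
    from scipy.spatial.transform import Rotation as Ro
    o=telemetry.get_obs(); q=o['ee_rot']; M=Ro.from_quat([q[1],q[2],q[3],q[0]]).as_matrix()
    yw=np.arctan2(M[1,0],M[0,0])
    print('t',o['t'],'pos',np.round(o['ee_pos'],4),'yaw',round(yw,4),'zax',M[:,2].round(3),'w',round(o['width'],4),'F',np.round(o['wrist_force'],1),'q',np.round(o['joint_pos'],2))
    print('cm',(M.T@(np.array([x,y,z])-o['ee_pos'])*100).round(2),'twist',round(yw-yaw,4))
E
python3 -c "
from h import *
to(.516,.0735,.255)"
```

```text
t: 2.05
ee_pos: [0.2764, -0.3523, 0.2538]
ee_rot: [-0.001, 0.999, -0.051, -0.0]
wrist_force: [0.4, 0.6, 0.2]
width: 0.0386
t: 3.05
ee_pos: [0.4373, -0.0793, 0.2563]
ee_rot: [0.0, 0.999, -0.048, 0.003]
wrist_force: [-0.7, -0.6, -0.7]
width: 0.0382
t 3.05 pos [ 0.4373 -0.0793  0.2563] yaw -0.0968 zax [ 0.006 -0.001 -1.   ] w 0.0382 F [-0.7 -0.6 -0.7] q [-0.26 -0.33  1.62  0.    1.85  1.41]
cm [  6.36 -15.97   0.16] twist -0.0138
```

```bash
python3 -m jog '[[45,1.5,-3.8,0,-0.01],[45,1.5,-3.8,0,0],[45,1.5,-3.8,0,0],[45,1.5,-3.6,0,0],[45,0.6,-2,0,0],[45,0,0,0,0],[45,0,0,0,0]]'
python3 -c "
from h import *
to(.516,.0735,.185)
im,d,c=look('wrist','w1.png'); P=world(np.nonzero(d>0),d,c)
m=(np.hypot(P[:,0]-.516,P[:,1]-.0735)<.03)&(P[:,2]>.125)&(P[:,2]<.142); q=P[m]
print(m.sum(), q.mean(0), (q.min(0)+q.max(0))/2)
"
```

```text
t: 3.75
ee_pos: [0.5207, 0.0802, 0.2569]
ee_rot: [0.002, 0.999, -0.05, 0.004]
wrist_force: [-0.1, -0.2, 0.2]
width: 0.0386
t 3.75 pos [0.5207 0.0802 0.2569] yaw -0.1003 zax [ 0.007 -0.005 -1.   ] w 0.0386 F [-0.1 -0.2  0.2] q [ 0.09 -0.11  1.43 -0.01  1.82  1.76]
cm [-0.45  0.68  7.19] twist -0.0173
267 [0.51800834 0.07135252 0.13453806] [0.51716202 0.07121817 0.13113491]
```

View pics/w1.png

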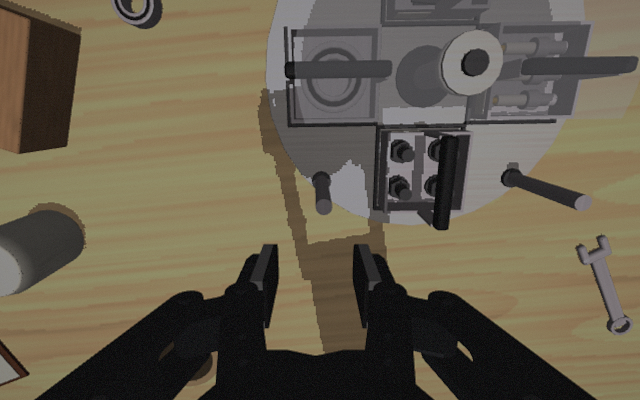

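The wrist view shows the front-left post top at about (323,205), which comes to (0.517, 0.071). I'll correct for that, then descend over it.

```bash
python3 -m jog '[[45,-0.24,0.9,0,-0.017],[45,0,0,0,0],[45,0,0,2,0],[45,0,0,2,0],[45,0,0,1.5,0],[45,0,0,0,0],[45,0,0,0,0]]'
python3 -c "
from h import *
to(.5173,.0713,.124)
"
```

```text
t: 4.5
ee_pos: [0.5171, 0.0635, 0.2031]
ee_rot: [0.002, 0.999, -0.048, 0.006]
wrist_force: [-0.1, -0.1, 0.5]
width: 0.0381
t 4.5 pos [0.5171 0.0635 0.2031] yaw -0.0963 zax [ 0.012 -0.005 -1.   ] w 0.0381 F [-0.1 -0.1  0.5] q [ 0.06 -0.14  1.55 -0.01  1.72  1.73]
cm [-0.15 -0.82  7.9 ] twist -0.0133
```

```bash
python3 -m jog '[[45,0,-0.6,0,-0.012],[45,0,0,0,0],[45,0,0,1,0],[45,0,0,1,0],[45,0,0,0,0],[45,0,0,0,0]]'
python3 -c "
from h import *
to(.5173,.0713,.124)
"
```

```text
t: 5.1
ee_pos: [0.5189, 0.0701, 0.1841]
ee_rot: [0.002, 0.999, -0.042, 0.008]
wrist_force: [-0.1, -0.1, 1.0]
width: 0.0384
t 5.1 pos [0.5189 0.0701 0.1841] yaw -0.0831 zax [ 0.016 -0.005 -1.   ] w 0.0384 F [-0.1 -0.1  1. ] q [ 0.07 -0.13  1.58 -0.01  1.68  1.73]
cm [-0.27 -0.12  6.  ] twist -0.0001
```

```bash
python3 -m jog '[[45,-0.2,-0.1,1.5,0],[45,0,0,1.5,0],[45,0,0,1.5,0],[45,0,0,1.3,0],[35,0,0,0,0],[35,0,0,0,0]]'
python3 -c "
from h import *
to(.5173,.0713,.124)
"
```

```text
t: 5.7
ee_pos: [0.5167, 0.0709, 0.1187]
ee_rot: [0.002, 0.999, -0.042, 0.007]
wrist_force: [1.1, 0.2, -0.1]
width: 0.0296
t 5.7 pos [0.5167 0.0709 0.1187] yaw -0.0832 zax [ 0.013 -0.005 -1.   ] w 0.0296 F [ 1.1  0.2 -0.1] q [ 0.07 -0.11  1.68 -0.01  1.57  1.73]
cm [ 0.06 -0.04 -0.53] twist -0.0002
```

```bash
python3 -m jog '[[33,-1.06,1.18,0,0],[33,-0.94,1.29,0,0],[33,-0.79,1.38,0,0],[33,-0.65,1.45,0,0],[33,0,0,0,0]]'
cat >> h.py <<'E'
A=np.array([.6139,-.0425])
def arc(dphi):
    p=telemetry.get_obs()['ee_pos'][:2]-A; x=np.array([np.cos(.083),-np.sin(.083)]); y=np.array([-np.sin(.083),-np.cos(.083)])
    f=np.arctan2(p@y,-(p@x)); print('phi deg',np.degrees(f),'rad',np.hypot(*p))
    l=np.array([p@x,p@y])*100
    for k in dphi:
        g=f+np.radians(k); n=15.2*np.array([-np.cos(g),np.sin(g)]); print((n-l).round(2)); l=n
E
python3 -c "
from h import *
to(.5173,.0713,.119); arc([6,12,18,24,30])
"
```

```text
t: 6.2
ee_pos: [0.4763, 0.0275, 0.1189]
ee_rot: [-0.006, 0.999, -0.038, 0.005]
wrist_force: [-0.3, -1.0, 0.4]
width: 0.0282
t 6.2 pos [0.4763 0.0275 0.1189] yaw -0.0758 zax [ 0.011  0.011 -1.   ] w 0.0282 F [-0.3 -1.   0.4] q [-0.02 -0.24  1.79  0.01  1.58  1.63]
cm [ 3.75 -4.68  0.08] twist 0.0072
phi deg -22.198172588500885 rad 0.15435016135521418
[-0.31  1.59]
[-0.36  1.55]
[-0.2   1.58]
[-0.03  1.59]
[0.13 1.59]
```

```bash
python3 -m jog '[[33,-0.31,1.59,0,0.007],[33,-0.36,1.55,0,0],[33,-0.2,1.58,0,0],[33,-0.03,1.59,0,0],[33,0,0,0,0]]'
python3 -c "
from h import *
to(.5173,.0713,.119); arc([6,12,18,24,30,36])
"
```

```text
t: 6.7
ee_pos: [0.4626, -0.0301, 0.12]
ee_rot: [-0.011, 0.999, -0.039, 0.006]
wrist_force: [1.3, 0.8, 0.0]
width: 0.0279
t 6.7 pos [ 0.4626 -0.0301  0.12  ] yaw -0.0782 zax [ 0.013  0.022 -1.   ] w 0.0279 F [1.3 0.8 0. ] q [-0.15 -0.28  1.82  0.02  1.59  1.5 ]
cm [  4.66 -10.53   0.39] twist 0.0048
phi deg 0.05471669434122656 rad 0.15179491393012534
[0.06 1.59]
[0.25 1.57]
[0.41 1.54]
[0.57 1.48]
[0.72 1.42]
[0.87 1.33]
```

```bash
python3 -m jog '[[33,0.06,1.59,0,0.005],[33,0.25,1.57,0,0],[33,0.41,1.54,0,0],[33,0.57,1.48,0,0],[33,0,0,0,0],[33,0,0,0,0]]'
python3 -c "
from h import *
to(.5173,.0713,.119); arc([6,12,18,22])
"
```

```text
t: 7.3
ee_pos: [0.4736, -0.0898, 0.121]
ee_rot: [-0.014, 0.999, -0.041, 0.008]
wrist_force: [0.6, 0.3, 0.4]
width: 0.0279
t 7.3 pos [ 0.4736 -0.0898  0.121 ] yaw -0.0815 zax [ 0.017  0.027 -1.   ] w 0.0279 F [0.6 0.3 0.4] q [-0.28 -0.23  1.77  0.03  1.59  1.37]
cm [  3.04 -16.4    0.71] twist 0.0015
phi deg 23.40256323134587 rad 0.14807210264303605
[0.35 1.58]
[0.85 1.34]
[0.99 1.25]
[0.73 0.77]
```

```bash
python3 -m jog '[[33,0.4,1.55,0,0],[33,0.85,1.34,0,0],[33,0.9,1.15,0,0],[33,0.5,0.5,0,0],[33,0,0,0,0],[33,0,0,0,0],[33,0,0,0,0],[33,0,0,0,0]]'
python3 -c "
from h import *
to(.5173,.0713,.119); arc([6])
im,d,c=look('wrist','w2.png')
im,d,c=look('top','t2.png'); P=world(np.nonzero(d>0),d,c)
A=np.array([.6139,-.0425])
m=(abs(P[:,2]-.115)<.01)&(P[:,0]<A[0]-.046)&(np.hypot(*(P[:,:2]-A).T)<.14)&(abs(P[:,1]+.035)<.04)
q=P[m];print('bar',m.sum(),np.round(q.mean(0),3),cv2.fitLine(q[:,:2].astype(np.float32),cv2.DIST_HUBER,0,.01,.01).ravel())
"
```

```text
t: 8.1
ee_pos: [0.4986, -0.1388, 0.1204]
ee_rot: [-0.014, 0.999, -0.04, 0.008]
wrist_force: [-0.1, 0.9, 0.4]
width: 0.028
t 8.1 pos [ 0.4986 -0.1388  0.1204] yaw -0.0795 zax [ 0.017  0.028 -0.999] w 0.028 F [-0.1  0.9  0.4] q [-0.36 -0.12  1.68  0.03  1.57  1.29]
cm [  0.2  -21.08   0.75] twist 0.0035
phi deg 44.62779571748772 rad 0.15027449262794154
[1.05 1.19]
bar 129 [ 0.517 -0.032  0.12 ] [ 0.99482566 -0.10159657  0.51748234 -0.03209339]
```

View pics/w2.png

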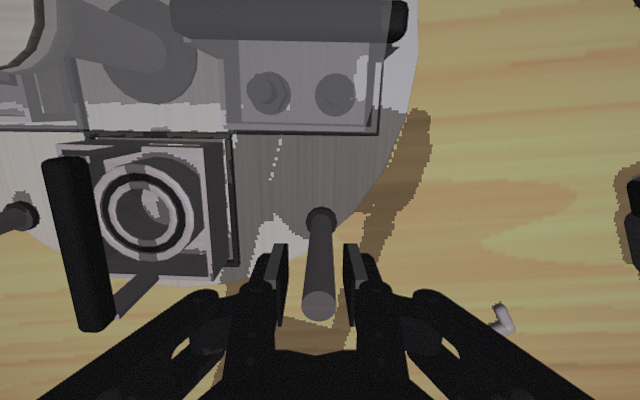

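The bearing tray, ring at about (150,210), stands at the picking place and the post is loose between the pads. I'll rise and go over the bar.

```bash
python3 -m jog '[[33,0,0,-2,0],[33,0,0,-2.5,0],[33,0,0,-2.5,0],[33,0,0,-2,0],[50,0,0,0,0],[50,0.3,-2.5,0,0],[50,0.3,-3,0,0],[50,0.3,-2.5,0,0],[50,0,0,0,0],[50,0,0,0,0]]'
python3 - <<'E'
from h import *
im,d,c=look('wrist','w3.png'); P=world(np.nonzero(d>0),d,c)
m=(abs(P[:,2]-.119)<.008)&(P[:,0]<A[0]-.043)&(np.hypot(*(P[:,:2]-A).T)<.145)&(abs(P[:,1]+.035)<.03)
q=P[m];print('bar',m.sum(),q.mean(0),q.min(0),q.max(0),cv2.minAreaRect(q[:,:2].astype(np.float32)*1000))
im,d,c=look('top'); P=world(np.nonzero(d>0),d,c)
for b in [-2.36,-.785,.785,2.36]:
    R=np.hypot(*(P[:,:2]-A).T);a=np.arctan2(*(P[:,:2]-A).T[::-1]);m=(abs(R-.152)<.02)&(abs(a-b)<.3)&(P[:,2]>.06)&(P[:,2]<.137);print('post',b,m.sum(),np.median(a[m])-b)
to(.5185,-.034,.2)
E
```

```text
t: 9.2
ee_pos: [0.5104, -0.0584, 0.2102]
ee_rot: [-0.015, 0.999, -0.039, 0.005]
wrist_force: [0.0, 0.0, 0.4]
width: 0.0425
bar 1909 [ 0.52356299 -0.03558883  0.120551  ] [ 0.47940328 -0.04473817  0.11125288] [ 0.56238439 -0.02472091  0.12357491] ((521.0068969726562, -34.759742736816406), (12.222417831420898, 82.8540267944336), 84.04649353027344)
post -2.36 24 -0.1266144803540299
post -0.785 52 -0.10362535625169444
post 0.785 53 -0.07368799726346842
post 2.36 39 -0.07546369054093782
t 9.3 pos [ 0.5103 -0.059   0.2104] yaw -0.0799 zax [ 0.012  0.029 -1.   ] w 0.0425 F [-0.2  0.3  0.1] q [-0.2  -0.15  1.55  0.03  1.74  1.46]
cm [ 0.6  -2.52  1.12] twist 0.0031
```

```bash
python3 -m jog '[[60,0.5,-1.2,0,0.02],[60,0.4,-1.2,0,0],[60,0,0,0,0],[60,0,0,1.5,0],[60,0,0,1.5,0],[60,0,0,0,0],[60,0,0,0,0]]'
python3 -c "
from h import *
to(.521,-.0348,.12,-.104)"
```

```text
t: 10.0
ee_pos: [0.5209, -0.0382, 0.176]
ee_rot: [-0.014, 0.999, -0.052, 0.003]
wrist_force: [-0.2, -0.1, 0.2]
width: 0.0512
t 10.0 pos [ 0.5209 -0.0382  0.176 ] yaw -0.1042 zax [ 0.008  0.027 -1.   ] w 0.0512 F [-0.2 -0.1  0.2] q [-0.16 -0.13  1.59  0.03  1.68  1.52]
cm [-0.05 -0.18  5.6 ] twist -0.0002
```

```bash
python3 -m jog '[[60,0,-0.2,1.5,0],[60,0,0,1.5,0],[60,0,0,1.5,0],[60,0,0,0.6,0],[60,0,0,0,0],[60,0,0,0,0]]'
python3 -c "
from h import *
to(.521,-.0348,.12,-.104)
im,d,c=look('wrist','w4.png')"
```

```text
t: 10.6
ee_pos: [0.5207, -0.0347, 0.1191]
ee_rot: [-0.014, 0.999, -0.052, 0.002]
wrist_force: [0.1, 0.1, -0.1]
width: 0.0512
t 10.6 pos [ 0.5207 -0.0347  0.1191] yaw -0.1045 zax [ 0.006  0.028 -1.   ] w 0.0512 F [ 0.1  0.1 -0.1] q [-0.15 -0.11  1.67  0.03  1.58  1.53]
cm [ 0.03  0.01 -0.09] twist -0.0005
```

View pics/w4.png

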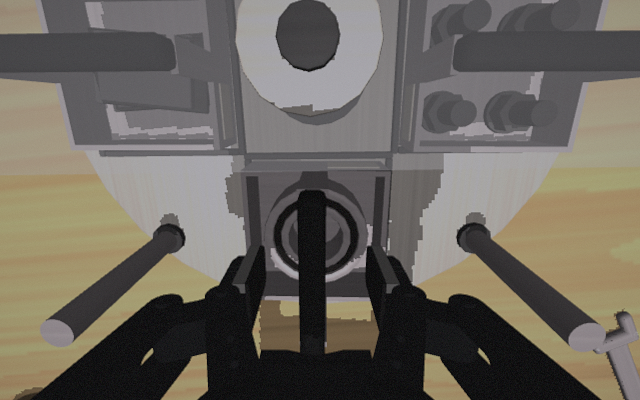

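The bar, at about (312,270), is centred and parallel between the pads, with the ring below it and the posts symmetric on either side. I'll close on it.

```bash
python3 -m jog '[[0,0,0,0,0],[0,0,0,0,0],[0,0,0,0,0],[0,0,0,0,0],[0,0,0,0,0],[0,0,0,0,0],[0,0,0,0,0],[0,0,0,0,0]]'
python3 -c "
from h import *
to(.521,-.0348,.22,-.104)"
```

```text
t: 11.45
ee_pos: [0.5217, -0.0346, 0.1212]
ee_rot: [-0.014, 0.999, -0.052, 0.004]
wrist_force: [-0.2, 0.6, -0.3]
width: 0.0106
t 11.45 pos [ 0.5217 -0.0346  0.1212] yaw -0.1041 zax [ 0.01   0.027 -1.   ] w 0.0106 F [-0.2  0.6 -0.3] q [-0.15 -0.11  1.67  0.03  1.58  1.53]
cm [-0.   -0.25 -9.88] twist -0.0001
```

```bash
python3 -m jog '[[0,0,0,-0.3,0],[0,0,0,-0.5,0],[0,0,0,-0.7,0],[0,0,0,-0.7,0],[0,0,0,-0.5,0],[0,0,0,-0.2,0],[0,0,0,0,0]]'
python3 -c "
from h import *
to(.521,-.0348,.22,-.104)"
```

```text
t: 12.15
ee_pos: [0.5196, -0.0355, 0.1489]
ee_rot: [-0.014, 0.999, -0.052, 0.0]
wrist_force: [0.1, -0.9, -7.3]
width: 0.0111
t 12.15 pos [ 0.5196 -0.0355  0.1489] yaw -0.1046 zax [ 0.002  0.028 -1.   ] w 0.0111 F [ 0.1 -0.9 -7.3] q [-0.15 -0.12  1.63  0.03  1.63  1.53]
cm [ 0.13 -0.29 -7.11] twist -0.0006
```

```bash
python3 -m jog '[[0,0,0,-0.5,0],[0,0,-0.1,-1,0],[0,0,0,-1.2,0],[0,0,0,-1.2,0],[0,0,-0.1,-1.2,0],[0,0,0,-1,0],[0,0,0,-0.5,0],[0,0,0,0,0],[0,0,0,0,0],[0,0,0,0,0]]'
python3 - <<'E'
from h import *
to(.521,-.0348,.22,-.104)
im,d,c=look('scene'); cv2.imwrite('pics/s5.png',cv2.resize(im[130:290,220:430],(788,600)))
for n in ['bearing','tray_bearing']:
    for q in trace('scene',n)[:2]:
        print(n,q['confidence'],np.round(np.median(world(np.nonzero(q['pixels']),d,c),0),3))
im,d,c=look('top'); P=world(np.nonzero(d>0),d,c)
for b in [-2.36,-.785,.785,2.36]:
    R=np.hypot(*(P[:,:2]-A).T);a=np.arctan2(*(P[:,:2]-A).T[::-1]);m=(abs(R-.152)<.02)&(abs(a-b)<.3)&(P[:,2]>.06)&(P[:,2]<.137);print('post',b,m.sum(),np.median(a[m])-b)
E
```

```text
t: 13.15
ee_pos: [0.5199, -0.0354, 0.2221]
ee_rot: [-0.014, 0.999, -0.052, 0.001]
wrist_force: [-0.0, 0.4, -6.7]
width: 0.011
t 13.15 pos [ 0.5199 -0.0354  0.2221] yaw -0.1046 zax [ 0.004  0.028 -1.   ] w 0.011 F [-0.   0.4 -6.7] q [-0.15 -0.13  1.51  0.03  1.76  1.53]
cm [ 0.1  -0.07  0.21] twist -0.0006
bearing 0.72 [ 0.518 -0.037  0.168]
bearing 0.63 [0.721 0.25  0.018]
tray_bearing 0.86 [ 0.535 -0.023  0.165]
post -2.36 24 -0.09237751263709892
post -0.785 55 -0.09931711493863538
post 0.785 53 -0.07176784990440987
post 2.36 38 -0.07031176878065226
```

View pics/s5.png

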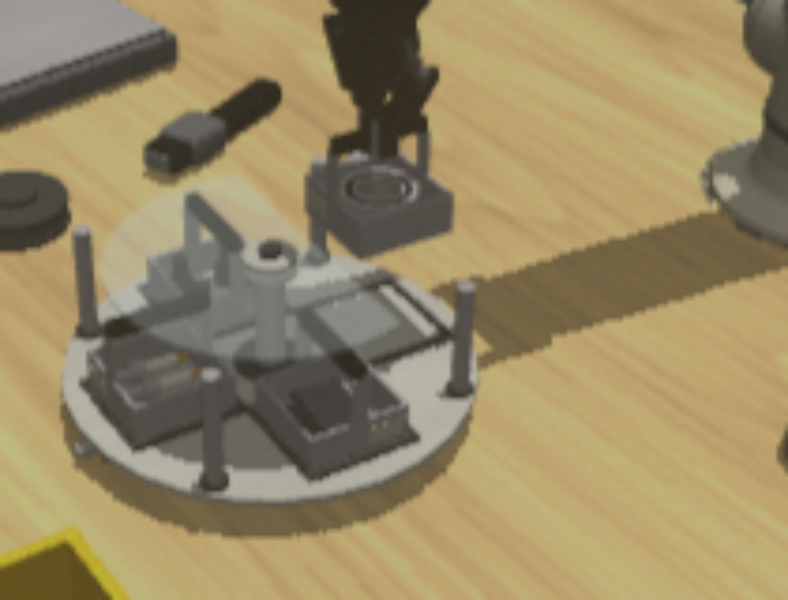

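The tray hangs level above its empty seat with the ring in it, crop about (380,195). The posts are indexed and the other trays are seated. I'll settle briefly and hand in.

```bash
python3 -m jog '[[0,0,0,0,0],[0,0,0,0,0],[0,0,0,0,0],[0,0,0,0,0],[0,0,0,0,0]]' && python3 -c "
from h import *
o=telemetry.get_obs();print(np.abs(o['joint_vel']).max(),o['ee_pos'],o['width']);workorder.job_done()"
```

```text
t: 13.85
ee_pos: [0.5196, -0.0353, 0.221]
ee_rot: [-0.014, 0.999, -0.052, 0.0]
wrist_force: [0.1, 0.1, -6.6]
width: 0.011
0.0019384434003975736 [ 0.51958321 -0.03534362  0.22103808] 0.011024146129647416
the job is handed in; nothing more can be done
```

The bearing tray is at the picking place, lifted about 10 cm off its seat and held there in the gripper with the bearing in it. I handed the job in at about 13.9 s of the 48 s allowed.

I turned the carousel a quarter turn anticlockwise with the front-left post held loosely between the fingers. Then I gripped the bearing tray's bar and lifted it straight up.

**Last checks:**
- **Position:** the gripper holds the bar within about 1 mm of straight above the picking place.
- **Level:** the tool, and so probably the tray, is tilted about 0.03 rad, against the limit of 0.1. The tool picked up this tilt during the moves, and I left it uncorrected.
- **Still:** joint speeds were under 0.002 rad/s.
- **Load:** the wrist carried about 6.6 N, which fits the tray plus the bearing.
- **Bearing:** the detector found the ring in the lifted tray, and the scene picture showed the same.
- **Turntable:** post angles averaged within about 0.01 rad of the index position. Single posts differed by up to 0.03 rad, about the same scatter as before the turn.
- **Other things:** the other three trays look seated. I did not measure the bench items, and not all of them were in the last picture. The recorded wrist forces showed no contact with anything unexpected.

No check failed.

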